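# Show all four sides of an oil tin to the label reader

### The job

Pick up the square olive oil tin and show its sides to the label reader in this order: green, red, yellow, white, each held upright and still for one second over the yellow painted square, squarely facing the window and level with it. A side cannot be read while a finger is on it, so after green and red stand the tin down on its base, let go and take it by the other two sides. Finally stand the tin on the cork square of the wooden board with its green side towards the board's handle and let go; do not drop the tin, bump the reader, or disturb the blue glasses and the dropper bottle.

Things in the scene. Friction and masses are not known exactly. Their poses are not given: they have to be found in the camera images.
- tin: Square rigid tin of olive oil, 60 x 60 mm, 110 mm tall, about 0.4 kg, brass-coloured edges, flat lid with a flush black cap (not graspable). Loose, starts upright on the table at any yaw. Origin: centre of its underside; z up; green side at +x, red at -x, white at +y, yellow at -y (each colour also shows as a strip on the lid's edge).
- side_green: The tin's green side, at the tin's +x. Its origin is the middle of that side's outer face, 30 mm from the tin's upright axis and 55 mm above the tin's underside; axes parallel to the tin's. The side fills the whole face, so a grip on it at any height covers it.
- side_red: The tin's red side, opposite the green one, at the tin's -x. Its origin is the middle of that side's outer face, 30 mm from the tin's upright axis and 55 mm above the tin's underside; axes parallel to the tin's. The side fills the whole face, so a grip on it at any height covers it.
- side_yellow: The tin's yellow side, at the tin's -y. Its origin is the middle of that side's outer face, 30 mm from the tin's upright axis and 55 mm above the tin's underside; axes parallel to the tin's. The side fills the whole face, so a grip on it at any height covers it.
- side_white: The tin's white side, opposite the yellow one, at the tin's +y. Its origin is the middle of that side's outer face, 30 mm from the tin's upright axis and 55 mm above the tin's underside; axes parallel to the tin's. The side fills the whole face, so a grip on it at any height covers it.
- reader: Fixed label reader: black head 70 x 90 mm, top 175 mm above the table, on a post; round lit window in its front, looking along its own -x. Origin on the table under the head; window face at x = -30 mm, centre 130 mm high. Grey base plate 6 mm thick, 100 mm wide, x = -150 to +40 mm; its yellow painted 60 mm square, centred at x = -110 mm, marks where the tin is held in the air above.
- reader_focus (a point): Where the middle of the shown side must be: 50 mm in front of the window, 130 mm above the table (the tin's underside then 75 mm above the table). Axes as the reader's: the window lies towards +x, the tin's axis belongs 30 mm from here towards -x, over the middle of the painted square.
- board: Wooden serving board fixed to the table, 300 mm (x) x 180 mm (y), 20 mm thick, with a 100 mm long handle at its +x end. Origin: centre of the board's underside, on the table.
- board_place (a point): Middle of the 90 mm dark-edged cork square on the board's top face (20 mm above the table), 80 mm from the board's centre on the side away from the handle; axes as the board's (x towards the handle).
- glass_a: Cobalt-blue tasting glass, 70 mm widest diameter, 68 mm tall, loose, standing on the board; bystander. Origin: centre of underside.
- glass_b: The second cobalt-blue tasting glass, same size, on the board beside the first; bystander. Origin: centre of underside.
- dropper: Small amber dropper bottle with a black top, 38 mm diameter, 104 mm tall, loose on the table; bystander. Origin: centre of underside.
Things that resemble listed ones, but are neither listed nor needed, are in the scene too. There is more than one size of the tin; the job needs the larger. There is more than one size of the reader; the one meant has the size given above.

How it is judged (in metres and radians):
On the way, in this order (a step that is already met when the one before it is completed fails the run):
1. the green side is held still and uncovered before the reader's window, over the painted square (distance between side_green and reader_focus below 0.02 m and angle between the x axis of tin and the x axis of reader, either way round below 0.17 rad and angle between tin's own z axis and vertical below 0.15 rad and x of tin in the frame of reader_focus below -0.01 m and contact force between the fingers and side_green below 0.2 N and linear speed of tin below 0.03 m/s and angular speed of tin below 0.2 rad/s), for 0.7 s.
2. the red side is held still and uncovered before the reader's window, over the painted square (distance between side_red and reader_focus below 0.02 m and angle between the x axis of tin and the x axis of reader, either way round below 0.17 rad and angle between tin's own z axis and vertical below 0.15 rad and x of tin in the frame of reader_focus below -0.01 m and contact force between the fingers and side_red below 0.2 N and linear speed of tin below 0.03 m/s and angular speed of tin below 0.2 rad/s), for 0.7 s.
3. the tin is stood down on its base and let go (contact force between the fingers and tin below 0.05 N and angle between tin's own z axis and vertical below 0.1 rad and linear speed of tin below 0.02 m/s), for 0.1 s.
4. the yellow side is held still and uncovered before the reader's window, over the painted square (distance between side_yellow and reader_focus below 0.02 m and angle between the y axis of tin and the x axis of reader, either way round below 0.17 rad and angle between tin's own z axis and vertical below 0.15 rad and x of tin in the frame of reader_focus below -0.01 m and contact force between the fingers and side_yellow below 0.2 N and linear speed of tin below 0.03 m/s and angular speed of tin below 0.2 rad/s), for 0.7 s.
5. the white side is held still and uncovered before the reader's window, over the painted square (distance between side_white and reader_focus below 0.02 m and angle between the y axis of tin and the x axis of reader, either way round below 0.17 rad and angle between tin's own z axis and vertical below 0.15 rad and x of tin in the frame of reader_focus below -0.01 m and contact force between the fingers and side_white below 0.2 N and linear speed of tin below 0.03 m/s and angular speed of tin below 0.2 rad/s), for 0.7 s.
At the end, for the whole second after the job is handed in: The tin stands upright on the board, its centre within 20 mm of the middle of the cork square, its green side facing the handle within 0.2 rad, released and at rest (horizontal distance between tin and board_place below 0.02 m and z of tin in the frame of board_place between -0.005 and 0.005 m and angle between tin's own z axis and vertical below 0.08 rad and angle between the x axis of tin and the x axis of board, either way round below 0.2 rad and x of side_green in the frame of board_place above 0.005 m and linear speed of tin below 0.02 m/s and contact force between the fingers and tin below 0.05 N); the robot touches nothing.
It fails at once if the tin falls: it moves faster than 0.35 m/s while not held by the fingers (contact force between the fingers and tin below 0.05 N and linear speed of tin above 0.35 m/s).
It fails at once if the reader is bumped with more than 4 N (contact force between reader and anything else above 4 N).
It fails at once if a blue glass is moved more than 20 mm or tipped (distance of glass_a from where it was at the start of the episode above 0.02 m or angle between glass_a's own z axis and vertical above 0.3 rad).
It fails at once if a blue glass is moved more than 20 mm or tipped (distance of glass_b from where it was at the start of the episode above 0.02 m or angle between glass_b's own z axis and vertical above 0.3 rad).
It fails at once if the dropper bottle is moved more than 20 mm or tipped (distance of dropper from where it was at the start of the episode above 0.02 m or angle between dropper's own z axis and vertical above 0.3 rad).
It also fails if it takes over 72 s, if anything falls off the work surface, if the arm or the gripper's body presses on something with over 40 N, if the wrist force passes 120 N, or if a joint passes its speed limit or range.

### The arm

A 7-joint arm with a two-finger parallel gripper is mounted at the origin on the work surface. World frame = base frame: x ahead of the robot, y to its left, z up, the work surface at z = 0. Lengths are in m, angles in degrees, forces in N, time in s.
With the tool pointing down it reaches from about 0.425 to 0.875 m from the base axis. Payload 4.7 kg.
Tool frame: the origin (TCP) lies between the finger pads; the fingertips stand 19 mm ahead of it and the grasp point (between the pads) is the TCP; x points along the fingers, z is the direction in which the jaws open and shut, and the axes are right-handed (so a half turn about x gives the same grasp; the last joint's range is limited). The gripper opens to 87 mm and grips with 3 to 60 N. Pads are 19 mm wide; open, the fingers measure 117 mm over their backs; the gripper's body (75 mm by 190 mm) begins 51 mm behind the grasp point.
Start: joints at [-73.562, 18.392, -4.016, 83.108, 1.295, 78.541, -3.26], TCP at [0.175, 0.626, 0.242] pointing down, gripper open.
Joint ranges: [-163.93, 163.93], [-17.29, 119.83], [-79.2, 71.16], [3.27, 140.29], [-89.18, 269.18], [5.43, 117.66], [-154.24, 154.24]. Speed limits (degrees/s): [147.25, 147.25, 180, 180, 180, 180, 180].

### API

Orientations are given as [roll, pitch, yaw] about the fixed x, y, z axes, in that order (R = Rz(yaw) Ry(pitch) Rx(roll)).
In Python, from cell import monitor, read_camera, camera_model, env, regions_of gives the robot as it stands. The module is installed in compiled form; this text tells all that it offers.
- The arm moves only by the tool step_arm, never from a script. Its argument "deltas" is a list of rows, each a list of 5 numbers: the gripper's target within -1 to 1 (fully open at 1, half-way at 0, shut at -1), then the shift along the tool's x, y, z in m, then the turn about the tool's x in degrees. A call has 1 to 12 rows; each row is the pose to reach, as a shift and turn from the pose commanded when the call began, along the tool's axes at that moment; what a row does not reach only later rows make up. A row lasts 1/8 s, in which the tool goes at most 62.5 mm and 10.7 degrees, less where a joint would pass 70% of its speed; a pose out of reach is approached as far as the arm can. A call with a gripper value outside its range is refused whole. The fingers move at their own pace and stop on an object; "newtons" is the grip in N (left out, the last holds). Time passes only in rows, so rows that repeat a pose let the fingers close. It gives the time, the measured TCP pose, the force and the opening at its end, in the units of the state.
- monitor.get_obs(): the state, without advancing time (a new reading comes with each control period).
- read_camera(name): name is "scene" or "top" or "wrist"; returns (picture, depth): 480x640x3 uint8, red, green, blue; 480x640 float32, m along the optical axis (not along the pixel's ray), 0 where there is no reading.
- camera_model(name): a dict with "fx", "fy", "cx", "cy" (pixels), "xyz" and "attitude" of the camera in the world. Camera axes: x right, y down, z forward; pixel columns grow to the right and rows downward; lengths in m; the calibration is good to about 2 mm. A picture is of the moment at which its call begins: read the wrist's pose just before it. camera_model takes no time and is no camera call; for the wrist camera it gives the pose at the moment of the call.
- env.sign_off(): hands the job in, once; it reports no verdict.
Trained networks look in the newest picture that a camera, given by its name, has taken for a name from the list of things; names that differ only in an ending like _2 or _b are one class to them, and where a whole thing is asked for, a point or a joint stands for the part that bears it (a point fixed in the world has none). Each returns a list of dicts, best first, with "p" (0 to 1); they miss things now and then, are a little off and sometimes report something else, mostly with a low value. They report only what shows in the picture. A call takes as long as a camera call. They do not tell look-alikes from the thing itself.
- regions_of(camera, thing): "pixels" (480x640 bool, what is visible of it) and "pixel" ([column, row] in pixels, amid what is visible of it).
The state is a dict: "time_s": time; "qpos": joint angles; "joint_velocities": joint speeds; "effort": joint torques, N m; "tool_pos": TCP position; "tool_rot": TCP orientation; "force": force on the tool from outside, world axes, zero at the start; "wrist_torque": the same for the moment, N m; "grip_width": finger opening in m.
Only numpy, scipy, OpenCV 4.12 (cv2) and the standard library are available. Lean on these libraries where they do the work, as an engineer would, in place of code of your own. Each camera call takes 0.05 s, during which the arm holds its last target. There are 200 camera calls.

## Working session

There is one attempt and no reset: what is moved stays moved. The work goes in short steps, Python scripts to look and compute and a tool call to move; the robot and the scene stay as the last step left them, time stands still between calls to the robot, and variables do not carry over. Pictures are saved under pics/ and viewed, about 8 in all and at most 12, crops included, and the job is handed in when it is done.

Besides the shell and the picture viewer there is one more tool, called after "Emit:" as a command line: name --pt "numbers of a row" for each row, then --argument value for the rest. step_arm: Moves the arm, as the interface text tells. Its arguments: {"type":"object","properties":{"deltas":{"type":"array"},"newtons":{"type":"number"}},"required":["deltas"]}

```bash
mkdir -p pics; cat > h.py <<'E'
import numpy as np, cv2
from scipy.spatial.transform import Rotation as R
from cell import monitor, read_camera, camera_model, env, regions_of
def cam(n):
    m=camera_model(n); p,d=read_camera(n); return m,p,d
def pts(m,d):
    v,u=np.mgrid[0:480,0:640]
    P=np.stack([(u-m['cx'])/m['fx']*d,(v-m['cy'])/m['fy']*d,d],-1)
    return P@R.from_euler('xyz',m['attitude'],degrees=True).as_matrix().T+np.array(m['xyz'])
def save(n,p): cv2.imwrite('pics/'+n,p[...,::-1])
E
python3 - <<'E'
from h import *
o=monitor.get_obs(); print({k:np.round(v,3) for k,v in o.items()})
for c in ['scene','top']:
    m,p,d=cam(c); print(c,m); save(c+'.png',p); X=pts(m,d); np.save(c+'X.npy',X); np.save(c+'P.npy',p)
    for t in ['tin','reader','board','glass_a','dropper','side_green','side_red','side_yellow','side_white','board_place']:
        for r in regions_of(c,t):
            q=r['pixels']&(d>0)
            if q.any(): print(t,round(r['p'],2),r['pixel'],q.sum(),np.round(np.median(X[q],0),3),np.round(np.percentile(X[q],98,0),3),np.round(np.percentile(X[q],2,0),3))
E
```

```text
{'time_s': np.float64(0.0), 'qpos': array([-73.561,  18.437,  -4.016,  83.174,   1.296,  78.541,  -3.262]), 'joint_velocities': array([-0.028,  0.012,  0.08 ,  0.016, -0.021, -0.048, -0.098]), 'effort': array([ 0.0000e+00, -4.9129e+01, -4.0400e-01, -3.1252e+01, -6.4000e-02,
        4.4000e-02,  0.0000e+00]), 'tool_pos': array([0.175, 0.625, 0.24 ]), 'tool_rot': array([-176.601,   89.892, -102.232]), 'force': array([-1.248, -0.927, -0.204]), 'wrist_torque': array([-0.014, -0.009,  0.05 ]), 'grip_width': np.float64(0.087)}
scene {'fx': 548.3333761956998, 'fy': 548.3333761956998, 'cx': 308.23393212212324, 'cy': 242.44757972965934, 'xyz': array([1.18042202, 0.15698298, 0.98115492]), 'attitude': array([-141.66194499,   -0.60466981,  103.74893129])}
tin 0.86 [275.6, 257.5] 1525 [ 0.55  -0.059  0.099] [ 0.563 -0.029  0.115] [ 0.501 -0.091  0.009]
tin 0.67 [282.5, 214.5] 620 [ 0.411 -0.075  0.065] [ 0.424 -0.053  0.081] [ 0.38  -0.101  0.011]
reader 0.83 [480.7, 304.0] 6803 [0.532 0.357 0.01 ] [0.648 0.406 0.178] [0.47  0.313 0.003]
reader 0.8 [454.3, 194.7] 8150 [0.267 0.276 0.041] [0.413 0
[... 1955 characters left out ...]
1.5, 172.8] 960 [ 0.643 -0.334  0.086] [ 0.678 -0.307  0.092] [ 0.616 -0.369  0.02 ]
side_red 0.71 [158.1, 231.0] 4775 [0.525 0.345 0.009] [0.647 0.403 0.178] [0.463 0.309 0.001]
side_red 0.54 [353.6, 217.7] 69 [ 0.551 -0.059  0.111] [ 0.559 -0.04   0.114] [ 0.544 -0.078  0.106]
side_yellow 0.53 [346.3, 230.6] 164 [ 0.519 -0.04   0.107] [ 0.54  -0.032  0.114] [ 0.499 -0.05   0.   ]
side_yellow 0.44 [358.1, 230.1] 1005 [ 0.524 -0.065  0.11 ] [ 0.557 -0.034  0.115] [ 0.493 -0.098  0.035]
side_white 0.33 [453.0, 216.4] 10202 [ 0.55 -0.28  0.02] [ 0.786 -0.182  0.025] [ 0.422 -0.363  0.014]
board_place 0.85 [454.5, 219.9] 10186 [ 0.551 -0.281  0.02 ] [ 0.785 -0.182  0.025] [ 0.423 -0.363  0.014]
```

View pics/scene.png

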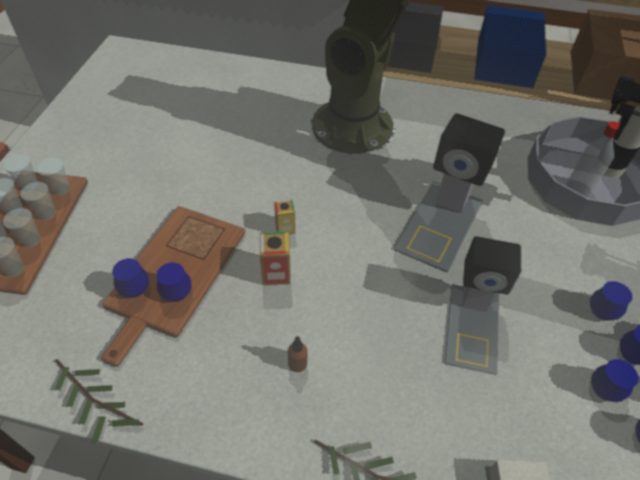

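View pics/top.png

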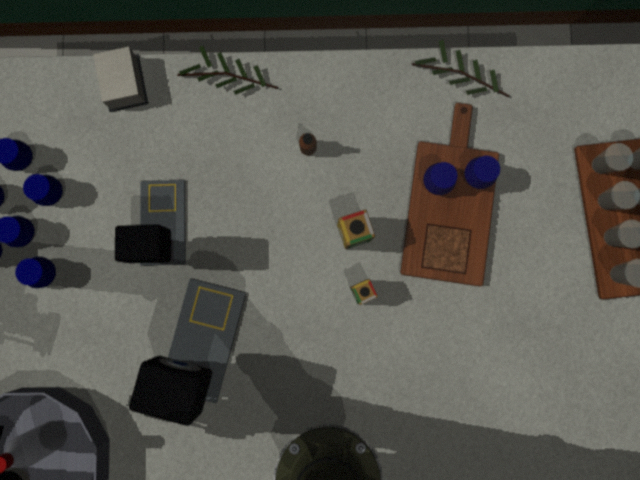

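```bash
python3 - <<'E'
import numpy as np,cv2
from scipy.ndimage import label
for c in ['top','scene']:
    X=np.load(c+'X.npy');P=np.load(c+'P.npy'); H=cv2.cvtColor(P,cv2.COLOR_RGB2HSV)
    def rect(name,box,zr,extra=None):
        q=(X[...,0]>box[0])&(X[...,0]<box[1])&(X[...,1]>box[2])&(X[...,1]<box[3])&(X[...,2]>zr[0])&(X[...,2]<zr[1])
        if extra is not None: q&=extra
        if q.sum()<10: print(c,name,'none');return
        r=cv2.minAreaRect(X[q][:,:2].astype(np.float32)); print(c,name,q.sum(),np.round(r[0],4),np.round(r[1],4),round(r[2],1),'mean',np.round(X[q].mean(0),4))
    rect('tintop',(.46,.6,-.13,0),(.103,.122))
    rect('readertop',(.45,.7,.28,.42),(.168,.185))
    rect('readerplate',(.42,.7,.28,.42),(.004,.012))
    y=(H[...,0]>18)&(H[...,0]<36)&(H[...,1]>120)
    rect('yellowsq',(.42,.7,.28,.42),(.002,.014),y)
    rect('board',(.38,.72,-.42,-.14),(.014,.027))
    rect('glassA',(.58,.7,-.29,-.2),(.08,.1)); rect('glassB',(.59,.7,-.38,-.295),(.08,.1)); rect('drop',(.68,.77,0,.07),(.09,.12))
    for nm,lo,hi in [('red',0,10),('yel',22,34),('grn',40,85)]:
        rect('tin'+nm,(.46,.6,-.13,0),(.1,.122),(H[...,0]>=lo)&(H[...,0]<=hi)&(H[...,1]>110))
P=np.load('topP.npy')
a=cv2.resize(P[195:265,320:400],None,fx=5,fy=5); b=cv2.resize(P[150:290,80:240],None,fx=2.5,fy=2.5)
a=cv2.copyMakeBorder(a,0,0,0,0,0); cv2.imwrite('pics/crop.png',np.hstack([a[:350],b[:350]])[...,::-1])
E
```

```text
top tintop 877 [ 0.5277 -0.0669] [0.0603 0.0598] 17.0 mean [ 0.5272 -0.0669  0.1106]
top readertop 1667 [0.4976 0.3544] [0.0699 0.0896] 1.1 mean [0.4973 0.3541 0.1747]
top readerplate 2307 [0.5603 0.3501] [0.2786 0.1397] 0.1 mean [0.5761 0.3477 0.0068]
top yellowsq 117 [0.6124 0.3572] [0.061  0.0603] 1.2 mean [0.6138 0.3585 0.007 ]
top board 9269 [ 0.5702 -0.2788] [0.1803 0.3061] 80.6 mean [ 0.5487 -0.2724  0.0202]
top glassA 556 [ 0.6356 -0.2517] [0.0548 0.0544] 86.0 mean [ 0.6356 -0.2509  0.0881]
top glassB 567 [ 0.6481 -0.3403] [0.0545 0.0541] 66.0 mean [ 0.6476 -0.3398  0.0881]
top drop 30 [0.72   0.0304] [0.0083 0.0084] 85.8 mean [0.72   0.0304 0.1   ]
top tinred 88 [ 0.5513 -0.0602] [0.0081 0.0465] 17.1 mean [ 0.5515 -0.0602  0.1104]
top tinyel 106 [ 0.5082 -0.0585] [0.0704 0.0363] 63.2 mean [ 0.5157 -0.0485  0.1098]
top tingrn 65 [ 0.5032 -0.0744] [0.0073 0.0437] 15.0 mean [ 0.5027 -0.0739  0.1104]
scene tintop 739 [ 0.528  -0.0633] [0.0634 0.0591] 16.6 mean [ 0.5308 -0.0631  0.111 ]
scene readertop 1508 [0.4981 0.3588] [0.0736 0.0909] 0.5 mean [0.5019 0.3581 0.1752]
scene readerplate 3513 [0.5594 0.3501] [0.1396 0.278 ] 90.0 mean [0.5742 0.3567 0.0071]
scene yellowsq none
scene board 7519 [ 0.5697 -0.2754] [0.1824 0.309 ] 80.6 mean [ 0.5686 -0.2675  0.0204]
scene glassA 551 [ 0.6354 -0.2474] [0.0563 0.0534] 26.8 mean [ 0.6365 -0.247   0.0881]
scene glassB 551 [ 0.647 -0.337] [0.0537 0.0563] 2.5 mean [ 0.6488 -0.3357  0.088 ]
scene drop 42 [0.7208 0.0342] [0.011 0.009] 13.8 mean [0.7228 0.0342 0.1001]
scene tinred 101 [ 0.5511 -0.057 ] [0.0136 0.0453] 18.2 mean [ 0.5525 -0.0581  0.1088]
scene tinyel 87 [ 0.5215 -0.0601] [0.052  0.0449] 15.2 mean [ 0.5153 -0.0441  0.1113]
scene tingrn none
```

View pics/crop.png

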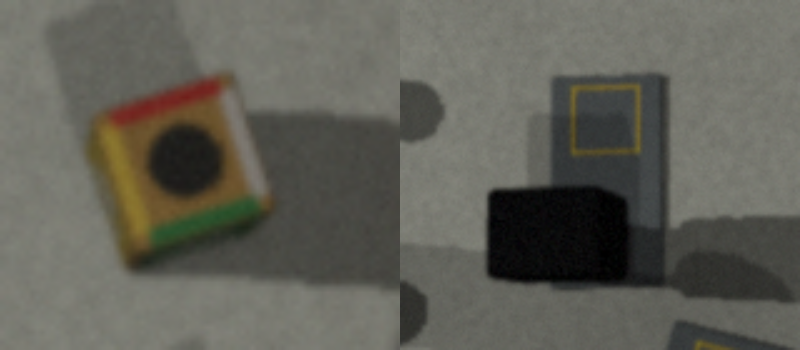

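The right tin is the larger one at (0.528,-0.065), with red facing +x. The right reader is the one with the 175 mm head at about (0.50,0.358), looking along +x, with its yellow square at about (0.6125,0.359). The cork square is at about (0.49,-0.264), and the board's handle points along -9.4°.

```bash
cat >> h.py <<'E'
def state():
    o=monitor.get_obs(); M=R.from_euler('xyz',o['tool_rot'],degrees=True).as_matrix()
    return o,np.array(o['tool_pos']),M,np.degrees(np.arctan2(M[1,2],M[0,2]))
def plan(xyz,psi,n,g=1,hold=0):
    """rows from the present pose to world xyz, jaw heading psi"""
    o,p,M,h=state(); d=M.T@(np.array(xyz)-p); t=h-psi
    print('t',round(o['time_s'],2),'p',p.round(4),'psi',round(h,2),'q',np.round(o['qpos'],0),'F',np.round(o['force'],1),'w',round(o['grip_width'],4),'tool x',M[:,0].round(3))
    s=np.linspace(0,1,n+1)[1:]; s=.5*s+.5*(3*s*s-2*s**3)
    print([[g,*[round(float(a*k),3) for k in d],round(float(a*t),1)] for a in list(s)+[1.]*hold])
E
python3 -c "
from h import *
plan([.45,.35,.33],0,12)"
```

```text
t 1.1 p [0.1751 0.626  0.2416] psi 74.37 q [-74.  18.  -4.  83.   1.  79.  -3.] F [ 0.5  0.1 -0.1] w 0.0871 tool x [ 0.  0. -1.]
[[1, -0.005, -0.017, -0.01, 3.8], [1, -0.011, -0.041, -0.023, 9.0], [1, -0.018, -0.069, -0.039, 15.1], [1, -0.026, -0.1, -0.057, 22.0], [1, -0.035, -0.134, -0.076, 29.5], [1, -0.044, -0.17, -0.096, 37.2], [1, -0.053, -0.205, -0.116, 44.9], [1, -0.062, -0.239, -0.135, 52.3], [1, -0.07, -0.27, -0.153, 59.3], [1, -0.078, -0.298, -0.169, 65.4], [1, -0.084, -0.322, -0.182, 70.5], [1, -0.088, -0.339, -0.192, 74.4]]
```

Emit:
step_arm --pt "1 -0.01 -0.017 -0.01 4" --pt "1 -0.02 -0.041 -0.023 9" --pt "1 -0.03 -0.069 -0.039 15" --pt "1 -0.04 -0.1 -0.057 22" --pt "1 -0.05 -0.134 -0.076 30" --pt "1 -0.06 -0.17 -0.096 37" --pt "1 -0.065 -0.205 -0.116 45" --pt "1 -0.07 -0.239 -0.135 52" --pt "1 -0.075 -0.27 -0.153 59" --pt "1 -0.08 -0.298 -0.169 65" --pt "1 -0.085 -0.322 -0.182 70" --pt "1 -0.088 -0.339 -0.192 74"

```text
time_s: 2.6
tool_pos: [0.451, 0.3488, 0.33]
tool_rot: [41.8, 90.0, 41.9]
force: [-0.2, 0.7, -0.8]
grip_width: 0.0868
```

```bash
python3 -c "
from h import *
plan([.528,-.065,.26],-73,11,1,1)"
```

```text
t 2.6 p [0.451  0.3488 0.33  ] psi 0.13 q [-55.   7.  16.  87.  -2.  86. -39.] F [-0.2  0.7 -0.8] w 0.0868 tool x [ 0.  0. -1.]
[[1, 0.004, -0.024, 0.004, 4.2], [1, 0.009, -0.056, 0.01, 9.8], [1, 0.016, -0.094, 0.017, 16.6], [1, 0.023, -0.137, 0.025, 24.3], [1, 0.031, -0.184, 0.034, 32.4], [1, 0.039, -0.23, 0.042, 40.7], [1, 0.047, -0.276, 0.051, 48.8], [1, 0.054, -0.32, 0.059, 56.5], [1, 0.06, -0.358, 0.066, 63.3], [1, 0.066, -0.39, 0.072, 68.9], [1, 0.07, -0.414, 0.076, 73.1], [1, 0.07, -0.414, 0.076, 73.1]]
```

Emit:
step_arm --pt "1 0.0 -0.024 0.004 4" --pt "1 0.0 -0.056 0.01 10" --pt "1 0.0 -0.094 0.017 17" --pt "1 0.0 -0.137 0.025 24" --pt "1 0.01 -0.184 0.034 32" --pt "1 0.02 -0.23 0.042 41" --pt "1 0.03 -0.276 0.051 49" --pt "1 0.045 -0.32 0.059 57" --pt "1 0.055 -0.358 0.066 63" --pt "1 0.065 -0.39 0.072 69" --pt "1 0.07 -0.414 0.076 73" --pt "1 0.07 -0.414 0.076 73"

```text
time_s: 4.1
tool_pos: [0.5284, -0.0655, 0.2592]
tool_rot: [-73.0, 90.0, -145.8]
force: [-0.6, 0.3, -0.4]
grip_width: 0.0869
```

```bash
python3 - <<'E'
from h import *
m,p,d=cam('wrist'); X=pts(m,d); save('w1.png',p)
q=(X[...,2]>.1)&(X[...,2]<.122)&(np.hypot(X[...,0]-.528,X[...,1]+.065)<.06)
r=cv2.minAreaRect(X[q][:,:2].astype(np.float32)); print(q.sum(),r)
H=cv2.cvtColor(p,cv2.COLOR_RGB2HSV)
for nm,lo,hi in [('red',0,10),('grn',45,85)]:
    k=q&(H[...,0]>=lo)&(H[...,0]<=hi)&(H[...,1]>110); print(nm,k.sum(),X[k].mean(0) if k.any() else 0)
plan([.528,-.065,.085],-73,9,1,1)
E
```

```text
6552 ((0.5270146131515503, -0.06571508944034576), (0.05957188084721565, 0.06016576662659645), 16.993328094482422)
red 666 [ 0.55101503 -0.05825349  0.10997885]
grn 474 [ 0.50267607 -0.0731605   0.11094074]
t 4.15 p [ 0.5286 -0.0637  0.2595] psi -72.66 q [-33.   3.  39. 100.  -2.  78. -66.] F [ 0.8  1.  -0.3] w 0.0868 tool x [-0.     0.001 -1.   ]
[[1, 0.013, -0.0, 0.0, 0.0], [1, 0.03, -0.0, 0.0, 0.1], [1, 0.052, -0.0, 0.0, 0.1], [1, 0.075, -0.0, 0.001, 0.1], [1, 0.099, -0.001, 0.001, 0.2], [1, 0.123, -0.001, 0.001, 0.2], [1, 0.144, -0.001, 0.001, 0.3], [1, 0.162, -0.001, 0.001, 0.3], [1, 0.174, -0.001, 0.001, 0.3], [1, 0.174, -0.001, 0.001, 0.3]]
```

View pics/w1.png

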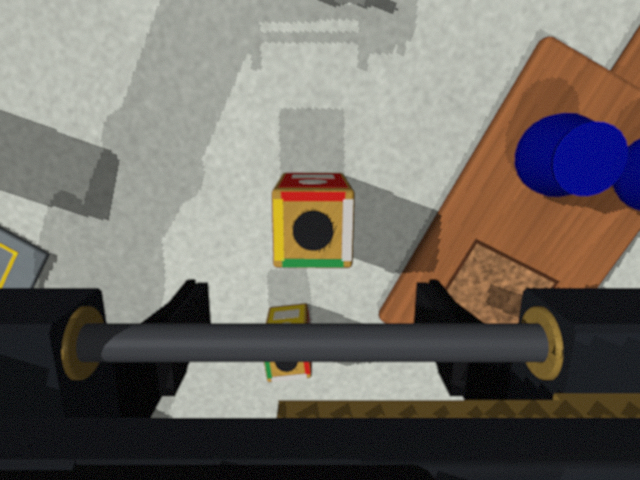

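Emit:
step_arm --pt "1 0.015 -0.001 0.001 0" --pt "1 0.035 -0.001 0.001 0" --pt "1 0.06 -0.001 0.001 0" --pt "1 0.085 -0.001 0.001 0" --pt "1 0.11 -0.001 0.001 0" --pt "1 0.13 -0.001 0.001 0" --pt "1 0.15 -0.001 0.001 0" --pt "1 0.165 -0.001 0.001 0" --pt "1 0.174 -0.001 0.001 0" --pt "1 0.174 -0.001 0.001 0" --pt "-0.3 0.174 -0.001 0.001 0" --pt "-1 0.174 -0.001 0.001 0" --newtons 30

```text
time_s: 5.65
tool_pos: [0.5285, -0.065, 0.0862]
tool_rot: [85.2, 89.9, 12.6]
force: [0.3, -0.4, 0.3]
grip_width: 0.0741
```

Emit:
step_arm --pt "-1 0 0 0 0" --pt "-1 0 0 0 0" --pt "-1 0 0 0 0" --pt "-1 0 0 0 0"

```text
time_s: 6.15
tool_pos: [0.5284, -0.0654, 0.086]
tool_rot: [59.7, 89.9, -13.0]
force: [0.8, -1.0, 1.6]
grip_width: 0.0599
```

```bash
python3 -c "
from h import *
plan([.53,-.062,.165],-73,4,-1)
plan([.6125,.359,.161],-89,12,-1)"
```

```text
t 6.15 p [ 0.5284 -0.0654  0.086 ] psi -72.64 q [-30.  14.  38. 111. -10.  58. -60.] F [ 0.8 -1.   1.6] w 0.0599 tool x [ 0.001 -0.    -1.   ]
[[-1, -0.016, 0.001, -0.001, 0.1], [-1, -0.04, 0.001, -0.001, 0.2], [-1, -0.063, 0.002, -0.002, 0.3], [-1, -0.079, 0.003, -0.003, 0.4]]
t 6.15 p [ 0.5284 -0.0654  0.086 ] psi -72.64 q [-30.  14.  38. 111. -10.  58. -60.] F [ 0.8 -1.   1.6] w 0.0599 tool x [ 0.001 -0.    -1.   ]
[[-1, -0.004, 0.011, -0.02, 0.8], [-1, -0.009, 0.025, -0.046, 2.0], [-1, -0.015, 0.042, -0.077, 3.3], [-1, -0.022, 0.061, -0.113, 4.8], [-1, -0.03, 0.082, -0.151, 6.5], [-1, -0.038, 0.103, -0.19, 8.2], [-1, -0.045, 0.125, -0.229, 9.9], [-1, -0.053, 0.146, -0.267, 11.5], [-1, -0.06, 0.165, -0.303, 13.0], [-1, -0.066, 0.182, -0.334, 14.4], [-1, -0.071, 0.196, -0.36, 15.5], [-1, -0.075, 0.207, -0.38, 16.4]]
```

Emit:
step_arm --pt "-1 -0.02 0 0 0" --pt "-1 -0.045 0 0 0" --pt "-1 -0.065 0.005 -0.01 0" --pt "-1 -0.08 0.018 -0.03 1" --pt "-1 -0.085 0.035 -0.06 3" --pt "-1 -0.085 0.055 -0.098 4" --pt "-1 -0.085 0.075 -0.138 6" --pt "-1 -0.085 0.097 -0.178 8" --pt "-1 -0.085 0.118 -0.218 10" --pt "-1 -0.083 0.139 -0.257 11" --pt "-1 -0.081 0.16 -0.295 13" --pt "-1 -0.079 0.178 -0.327 14"

```text
time_s: 7.65
tool_pos: [0.5986, 0.3024, 0.1625]
tool_rot: [-79.5, 89.8, -166.0]
force: [0.3, -0.4, -3.9]
grip_width: 0.0596
```

```bash
python3 -c "
from h import *
plan([.6125,.359,.161],-89,5,-1,2)"
```

```text
t 7.65 p [0.5986 0.3024 0.1625] psi -86.58 q [ -51.   25.   29.   86.  -12.   72. -107.] F [ 0.3 -0.4 -3.9] w 0.0596 tool x [-0.004 -0.001 -1.   ]
[[-1, 0.0, 0.003, -0.008, 0.4], [-1, 0.001, 0.006, -0.021, 0.9], [-1, 0.001, 0.011, -0.035, 1.5], [-1, 0.001, 0.015, -0.047, 2.1], [-1, 0.001, 0.017, -0.056, 2.4], [-1, 0.001, 0.017, -0.056, 2.4], [-1, 0.001, 0.017, -0.056, 2.4]]
```

Emit:
step_arm --pt "-1 0.0 0.003 -0.008 0.4" --pt "-1 0.001 0.006 -0.021 1" --pt "-1 0.001 0.011 -0.035 1.5" --pt "-1 0.001 0.015 -0.047 2" --pt "-1 0.001 0.017 -0.054 2.4" --pt "-1 0.001 0.017 -0.054 2.4" --pt "-1 0.001 0.017 -0.054 2.4"

```text
time_s: 8.52
tool_pos: [0.6141, 0.3543, 0.1636]
tool_rot: [2.4, 90.0, -86.6]
force: [-1.0, -0.8, -4.3]
grip_width: 0.0601
```

```bash
python3 - <<'E'
from h import *
ps=[]
for c in ['scene','top']:
    m,p,d=cam(c); X=pts(m,d); ps.append(p)
    def rect(n,b,z):
        q=(X[...,0]>b[0])&(X[...,0]<b[1])&(X[...,1]>b[2])&(X[...,1]<b[3])&(X[...,2]>z[0])&(X[...,2]<z[1])
        if q.sum()>20: r=cv2.minAreaRect(X[q][:,:2].astype(np.float32)); print(c,n,q.sum(),r)
    rect('head',(.43,.55,.28,.42),(.168,.182)); rect('tintop',(.555,.68,.3,.42),(.178,.194))
    rect('allhi',(.55,.68,.3,.42),(.1,.2))
m,p,d=cam('wrist'); X=pts(m,d)
q=(X[...,0]>.555)&(X[...,0]<.68)&(X[...,1]>.3)&(X[...,1]<.42)&(X[...,2]>.175)&(X[...,2]<.195)
print('wrist',q.sum(),cv2.minAreaRect(X[q][:,:2].astype(np.float32)),X[q].mean(0))
q=(X[...,0]<.56)&(X[...,2]>.165)&(X[...,2]<.185)&(X[...,1]>.28)&(X[...,1]<.43)
if q.sum()>20: print('whead',q.sum(),cv2.minAreaRect(X[q][:,:2].astype(np.float32)))
save('v2.png',np.hstack([ps[0][180:420,380:620],ps[1][130:370,60:300],cv2.resize(p,(320,240))]))
plan([.6125,.359,.161],-89,3,-1,2)
E
```

```text
scene head 550 ((0.49385741353034973, 0.33633387088775635), (0.06271781772375107, 0.04519180953502655), 2.1378982067108154)
scene tintop 739 ((0.6213430166244507, 0.35831719636917114), (0.045761238783597946, 0.08198108524084091), 1.208513617515564)
scene allhi 1823 ((0.6214549541473389, 0.3573325574398041), (0.08389259874820709, 0.05535503849387169), 80.67219543457031)
top head 1389 ((0.4981173276901245, 0.3519141674041748), (0.08366472274065018, 0.06957821547985077), 89.7313232421875)
top tintop 287 ((0.6124547123908997, 0.3557535707950592), (0.06071653217077255, 0.054511670023202896), 1.5226329565048218)
top allhi 531 ((0.6124148368835449, 0.3514709770679474), (0.06124212220311165, 0.06132343411445618), 89.57304382324219)
wrist 20229 ((0.6199275255203247, 0.35478097200393677), (0.04695181921124458, 0.08506346493959427), 2.19170880317688) [0.6238781  0.35500101 0.18778227]
t 8.68 p [0.6141 0.3544 0.1638] psi -89.08 q [ -52.   30.   28.   80.  -14.   74. -112.] F [ 0.1 -0.6 -3.9] w 0.0601 tool x [ 0. -0. -1.]
[[-1, 0.001, -0.0, -0.001, -0.0], [-1, 0.002, -0.001, -0.003, -0.1], [-1, 0.003, -0.002, -0.005, -0.1], [-1, 0.003, -0.002, -0.005, -0.1], [-1, 0.003, -0.002, -0.005, -0.1]]
```

View pics/v2.png

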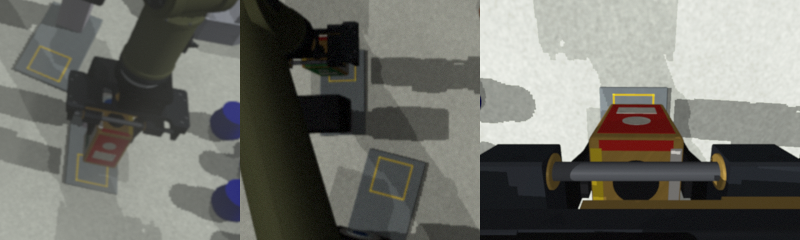

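Green faces the window, with red and the tin's outer side seen at the front; the tin sits over the square, 3 mm high and about 3 mm off in y. I'll trim that and hold.

Emit:
step_arm --pt "-1 0.002 -0.001 -0.002 0" --pt "-1 0.003 -0.001 -0.003 0" --pt "-1 0.003 -0.001 -0.003 0" --pt "-1 0.003 -0.001 -0.003 0" --pt "-1 0.003 -0.001 -0.003 0" --pt "-1 0.003 -0.001 -0.003 0" --pt "-1 0.003 -0.001 -0.003 0" --pt "-1 0.003 -0.001 -0.003 0" --pt "-1 0.003 -0.001 -0.003 0" --pt "-1 0.003 -0.001 -0.003 0" --pt "-1 0.003 -0.001 -0.003 0"

```text
time_s: 10.05
tool_pos: [0.6129, 0.3581, 0.1606]
tool_rot: [164.7, 90.0, 75.7]
force: [1.0, -0.6, -4.5]
grip_width: 0.0597
```

Emit:
step_arm --pt "-1 0 0 0 -4" --pt "-1 0 0 0 -10" --pt "-1 0 0 0 -17" --pt "-1 0 0 0 -25" --pt "-1 0 0 0 -34" --pt "-1 0 0 0 -43" --pt "-1 0 0 0 -52" --pt "-1 0 0 0 -61" --pt "-1 0 0 0 -70" --pt "-1 0 0 0 -78" --pt "-1 0 0 0 -85" --pt "-1 0 0 0 -90"

```text
time_s: 11.55
tool_pos: [0.6131, 0.3579, 0.1605]
tool_rot: [-60.4, 90.0, -59.2]
force: [-0.2, 0.4, -4.8]
grip_width: 0.06
```

Emit:
step_arm --pt "-1 0 0 0 -4" --pt "-1 0 0 0 -10" --pt "-1 0 0 0 -17" --pt "-1 0 0 0 -25" --pt "-1 0 0 0 -34" --pt "-1 0 0 0 -43" --pt "-1 0 0 0 -52" --pt "-1 0 0 0 -61" --pt "-1 0 0 0 -70" --pt "-1 0 0 0 -78" --pt "-1 0 0 0 -85" --pt "-1 0 0 0 -90"

```text
time_s: 13.05
tool_pos: [0.6131, 0.3576, 0.1605]
tool_rot: [-179.5, 90.0, -88.4]
force: [1.1, -0.9, -3.5]
grip_width: 0.0597
```

```bash
python3 - <<'E'
from h import *
m,p,d=cam('wrist'); X=pts(m,d); save('w3.png',cv2.resize(p,(400,300)))
q=(X[...,0]>.555)&(X[...,0]<.68)&(X[...,1]>.3)&(X[...,1]<.42)&(X[...,2]>.175)&(X[...,2]<.195)
print('wrist',q.sum(),cv2.minAreaRect(X[q][:,:2].astype(np.float32)),X[q].mean(0))
plan([.6125,.357,.161],91,3,-1,2)
E
```

```text
wrist 19890 ((0.605718195438385, 0.35752466320991516), (0.04656783118844032, 0.0852113887667656), 1.099530816078186) [0.6023335  0.35749682 0.18510754]
t 13.1 p [0.6132 0.3576 0.1605] psi 91.24 q [-30.  28.  -4.  79.   2.  73.  58.] F [ 0.4 -0.4 -3.2] w 0.06 tool x [ 0. -0. -1.]
[[-1, -0.0, 0.0, -0.0, 0.1], [-1, -0.0, 0.0, -0.0, 0.2], [-1, -0.001, 0.001, -0.001, 0.2], [-1, -0.001, 0.001, -0.001, 0.2], [-1, -0.001, 0.001, -0.001, 0.2]]
```

View pics/w3.png

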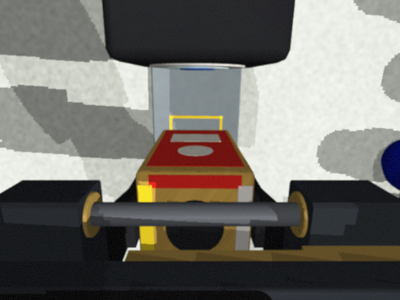

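Red now faces the reader head, and the tin is centred laterally on the plate. Holding.

Emit:
step_arm --pt "-1 0 0 0 0" --pt "-1 0 0 0 0" --pt "-1 0 0 0 0" --pt "-1 0 0 0 0" --pt "-1 0 0 0 0" --pt "-1 0 0 0 0" --pt "-1 0 0 0 0" --pt "-1 0 0 0 0" --pt "-1 0 0 0 0"

```text
time_s: 14.22
tool_pos: [0.6129, 0.3581, 0.1606]
tool_rot: [-49.6, 90.0, 41.4]
force: [0.9, 0.1, -3.8]
grip_width: 0.0597
```

```bash
python3 -c "
from h import *
plan([.6,.15,.161],91,10,-1,1)"
```

```text
t 14.22 p [0.6129 0.3581 0.1606] psi 90.97 q [-30.  28.  -4.  79.   2.  73.  57.] F [ 0.9  0.1 -3.8] w 0.0597 tool x [ 0.  0. -1.]
[[-1, -0.0, 0.001, -0.013, -0.0], [-1, -0.0, 0.002, -0.032, -0.0], [-1, -0.0, 0.004, -0.054, -0.0], [-1, -0.0, 0.006, -0.078, -0.0], [-1, -0.0, 0.008, -0.104, -0.0], [-1, -0.0, 0.01, -0.13, -0.0], [-1, -0.0, 0.012, -0.154, -0.0], [-1, -0.0, 0.014, -0.176, -0.0], [-1, -0.0, 0.015, -0.195, -0.0], [-1, -0.0, 0.016, -0.208, -0.0], [-1, -0.0, 0.016, -0.208, -0.0]]
```

Emit:
step_arm --pt "-1 0 0.001 -0.013 0" --pt "-1 0 0.002 -0.032 0" --pt "-1 0 0.004 -0.054 0" --pt "-1 0 0.006 -0.078 0" --pt "-1 0 0.008 -0.104 0" --pt "-1 0 0.01 -0.13 0" --pt "-1 0.005 0.012 -0.154 0" --pt "-1 0.015 0.014 -0.176 0" --pt "-1 0.025 0.015 -0.195 0" --pt "-1 0.035 0.016 -0.208 0" --pt "-1 0.045 0.016 -0.208 0" --pt "-1 0.055 0.016 -0.208 0"

```text
time_s: 15.72
tool_pos: [0.6003, 0.1512, 0.1048]
tool_rot: [5.0, 89.9, 96.0]
force: [0.1, 0.4, -4.4]
grip_width: 0.0595
```

Emit:
step_arm --pt "-1 0.006 0 0 0" --pt "-1 0.011 0 0 0" --pt "-1 0.015 0 0 0" --pt "-1 0.018 0 0 0" --pt "-1 0.018 0 0 0"

```text
time_s: 16.35
tool_pos: [0.6003, 0.1498, 0.0874]
tool_rot: [94.1, 90.0, -174.9]
force: [-0.7, -0.4, -4.6]
grip_width: 0.0598
```

```bash
python3 -c "
from h import *
plan([.6,.15,.086],91,3,-1,1)"
```

```text
t 16.35 p [0.6003 0.1498 0.0874] psi 90.97 q [-16.  21.  -0.  98.   0.  61.  74.] F [-0.7 -0.4 -4.6] w 0.0598 tool x [-0. -0. -1.]
[[-1, 0.0, 0.0, 0.0, -0.0], [-1, 0.001, 0.0, 0.0, -0.0], [-1, 0.001, 0.0, 0.0, -0.0], [-1, 0.001, 0.0, 0.0, -0.0]]
```

Emit:
step_arm --pt "-1 0.001 0 0 0" --pt "-1 0.002 0 0 0" --pt "-1 0.002 0 0 0"

```text
time_s: 16.73
tool_pos: [0.6007, 0.1499, 0.086]
tool_rot: [-76.4, 90.0, 14.5]
force: [-0.1, -1.1, -3.2]
grip_width: 0.06
```

Emit:
step_arm --pt "-1 0.001 0 0 0" --pt "-1 0.001 0 0 0" --pt "0.5 0.001 0 0 0" --pt "1 0.001 0 0 0" --pt "1 0.001 0 0 0" --pt "1 0.001 0 0 0" --pt "1 0.001 0 0 0" --pt "1 -0.01 0 0 0" --pt "1 -0.03 0 0 0" --pt "1 -0.055 0 0 0" --pt "1 -0.08 0 0 0" --pt "1 -0.1 0 0 0"

```text
time_s: 18.23
tool_pos: [0.6012, 0.15, 0.1885]
tool_rot: [-74.5, 89.8, 16.5]
force: [-0.6, 0.1, 1.3]
grip_width: 0.0872
```

Emit:
step_arm --pt "1 -0.05 0 0 5" --pt "1 -0.06 0 0 13" --pt "1 -0.06 0 0 23" --pt "1 -0.06 0 0 33" --pt "1 -0.06 0 0 43" --pt "1 -0.06 0 0 53" --pt "1 -0.06 0 0 63" --pt "1 -0.06 0 0 73" --pt "1 -0.06 0 0 82" --pt "1 -0.06 0 0 90" --pt "1 -0.06 0 0 90"

```text
time_s: 19.6
tool_pos: [0.6005, 0.15, 0.2465]
tool_rot: [20.8, 89.9, 21.8]
force: [-1.1, -0.0, -0.2]
grip_width: 0.0872
```

```bash
python3 - <<'E'
from h import *
m,p,d=cam('wrist'); X=pts(m,d); save('w4.png',cv2.resize(p,(400,300)))
q=(X[...,2]>.1)&(X[...,2]<.122)&(np.hypot(X[...,0]-.6,X[...,1]-.15)<.06)
r=cv2.minAreaRect(X[q][:,:2].astype(np.float32)); print(q.sum(),r,X[q].mean(0))
plan([.6,.15,.085],1,9,1,1)
# cork on board from earlier top/scene clouds
E
```

```text
7147 ((0.6007457375526428, 0.15060245990753174), (0.060189180076122284, 0.06082138046622276), 0.6701581478118896) [0.60073301 0.15277355 0.11078875]
t 19.65 p [0.6005 0.15   0.2463] psi 1.13 q [-24.  14.  10.  88.  -2.  78. -13.] F [-0.4 -0.  -1.3] w 0.0872 tool x [ 0.001  0.    -1.   ]
[[1, 0.012, -0.0, -0.0, 0.0], [1, 0.028, -0.0, -0.0, 0.0], [1, 0.048, -0.0, -0.0, 0.0], [1, 0.069, -0.0, -0.0, 0.1], [1, 0.092, -0.0, -0.0, 0.1], [1, 0.114, -0.0, -0.0, 0.1], [1, 0.133, -0.0, -0.0, 0.1], [1, 0.15, -0.0, -0.001, 0.1], [1, 0.161, -0.0, -0.001, 0.1], [1, 0.161, -0.0, -0.001, 0.1]]
```

View pics/w4.png

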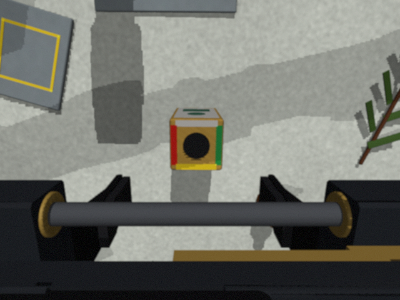

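The tin stands upright at (0.601,0.151). Red and green are now on the jaw sides, left and right in the picture. Regrasping.

Emit:
step_arm --pt "1 0.012 0 0 0" --pt "1 0.03 0 0 0" --pt "1 0.05 0 0 0" --pt "1 0.072 0 0 0" --pt "1 0.095 0 0 0" --pt "1 0.116 0 0 0" --pt "1 0.135 0 0 0" --pt "1 0.15 0 0 0" --pt "1 0.16 0 0 0" --pt "1 0.16 0 0 0" --pt "-0.3 0.16 0 0 0" --pt "-1 0.16 0 0 0"

```text
time_s: 21.15
tool_pos: [0.601, 0.15, 0.0865]
tool_rot: [18.3, 89.9, 19.3]
force: [-0.2, -0.5, -0.7]
grip_width: 0.0743
```

Emit:
step_arm --pt "-1 0 0 0 0" --pt "-1 0 0 0 0" --pt "-1 0 0 0 0" --pt "-1 0 0 0 0" --pt "-1 -0.01 0 0 0" --pt "-1 -0.03 0 0 0" --pt "-1 -0.05 0 0 0" --pt "-1 -0.068 0 0 0" --pt "-1 -0.078 0 0 0" --pt "-1 -0.08 0 0 0"

```text
time_s: 22.4
tool_pos: [0.6008, 0.15, 0.1666]
tool_rot: [21.0, 89.9, 22.0]
force: [0.3, 0.1, -3.7]
grip_width: 0.0598
```

```bash
python3 -c "
from h import *
plan([.6128,.358,.161],-89,12,-1)"
```

```text
t 22.4 p [0.6008 0.15   0.1666] psi 0.97 q [-24.  17.   9.  94.  -3.  69. -13.] F [ 0.3  0.1 -3.7] w 0.0598 tool x [ 0.001  0.001 -1.   ]
[[-1, 0.0, 0.011, 0.001, 4.6], [-1, 0.001, 0.025, 0.002, 10.8], [-1, 0.001, 0.042, 0.003, 18.3], [-1, 0.002, 0.062, 0.005, 26.7], [-1, 0.002, 0.082, 0.006, 35.7], [-1, 0.003, 0.104, 0.008, 45.0], [-1, 0.003, 0.125, 0.009, 54.3], [-1, 0.004, 0.146, 0.011, 63.3], [-1, 0.005, 0.166, 0.012, 71.7], [-1, 0.005, 0.183, 0.014, 79.1], [-1, 0.005, 0.197, 0.015, 85.3], [-1, 0.006, 0.208, 0.015, 90.0]]
```

Emit:
step_arm --pt "-1 0.0 0.011 0.001 4" --pt "-1 0.001 0.025 0.002 10" --pt "-1 0.001 0.042 0.003 18" --pt "-1 0.002 0.062 0.005 26" --pt "-1 0.002 0.082 0.006 35" --pt "-1 0.003 0.104 0.008 45" --pt "-1 0.003 0.125 0.009 54" --pt "-1 0.004 0.146 0.011 63" --pt "-1 0.005 0.166 0.012 71" --pt "-1 0.005 0.183 0.014 79" --pt "-1 0.005 0.197 0.014 85" --pt "-1 0.005 0.207 0.014 90"

```text
time_s: 23.9
tool_pos: [0.61, 0.3579, 0.1591]
tool_rot: [-64.5, 89.9, -153.6]
force: [0.4, 0.5, -2.9]
grip_width: 0.0601
```

Emit:
step_arm --pt "-1 0 0 0 0" --pt "-1 0 0 0 0"

```text
time_s: 24.15
tool_pos: [0.6108, 0.3562, 0.1599]
tool_rot: [-34.7, 89.9, -123.7]
force: [-0.5, -0.6, -3.5]
grip_width: 0.0595
```

```bash
python3 - <<'E'
from h import *
m,p,d=cam('wrist'); X=pts(m,d); save('w5.png',cv2.resize(p,(400,300)))
q=(X[...,0]>.555)&(X[...,0]<.68)&(X[...,1]>.3)&(X[...,1]<.42)&(X[...,2]>.175)&(X[...,2]<.195)
print('wrist',q.sum(),cv2.minAreaRect(X[q][:,:2].astype(np.float32)),X[q].mean(0))
plan([.6128,.358,.161],-89,2,-1,1)
E
```

```text
wrist 20573 ((0.6170507073402405, 0.356775164604187), (0.0482645146548748, 0.0854170024394989), 1.1266751289367676) [0.62058072 0.35694473 0.18451431]
t 24.2 p [0.611  0.356  0.1602] psi -89.02 q [ -46.   28.   19.   80.   -9.   73. -115.] F [ 0.2 -0.4 -3.8] w 0.0599 tool x [-0.    -0.001 -1.   ]
[[-1, -0.0, 0.001, -0.001, -0.0], [-1, -0.001, 0.002, -0.002, -0.0], [-1, -0.001, 0.002, -0.002, -0.0]]
```

View pics/w5.png

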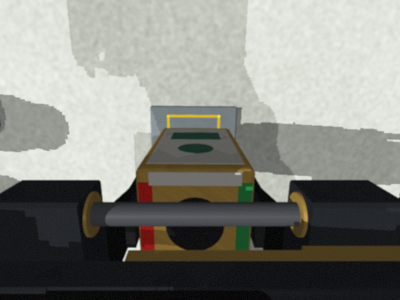

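White faces outward, so yellow is at the window. I'll hold, then turn 180°.

Emit:
step_arm --pt "-1 -0.001 0.001 -0.002 0" --pt "-1 -0.001 0.001 -0.002 0" --pt "-1 -0.001 0.001 -0.002 0" --pt "-1 -0.001 0.001 -0.002 0" --pt "-1 -0.001 0.001 -0.002 0" --pt "-1 -0.001 0.001 -0.002 0" --pt "-1 -0.001 0.001 -0.002 0" --pt "-1 -0.001 0.001 -0.002 0" --pt "-1 -0.001 0.001 -0.002 0" --pt "-1 -0.001 0.001 -0.002 0" --pt "-1 -0.001 0.001 -0.002 0"

```text
time_s: 25.58
tool_pos: [0.6119, 0.3591, 0.1616]
tool_rot: [140.0, 90.0, 51.0]
force: [-0.7, 0.7, -4.0]
grip_width: 0.0598
```

Emit:
step_arm --pt "-1 0 0 0 -4" --pt "-1 0 0 0 -10" --pt "-1 0 0 0 -17" --pt "-1 0 0 0 -25" --pt "-1 0 0 0 -34" --pt "-1 0 0 0 -43" --pt "-1 0 0 0 -52" --pt "-1 0 0 0 -61" --pt "-1 0 0 0 -70" --pt "-1 0 0 0 -78" --pt "-1 0 0 0 -85" --pt "-1 0 0 0 -90"

```text
time_s: 27.08
tool_pos: [0.612, 0.3589, 0.1616]
tool_rot: [-38.7, 90.0, -37.6]
force: [0.3, -0.4, -2.9]
grip_width: 0.0597
```

Emit:
step_arm --pt "-1 0 0 0 -4" --pt "-1 0 0 0 -10" --pt "-1 0 0 0 -17" --pt "-1 0 0 0 -25" --pt "-1 0 0 0 -34" --pt "-1 0 0 0 -43" --pt "-1 0 0 0 -52" --pt "-1 0 0 0 -61" --pt "-1 0 0 0 -70" --pt "-1 0 0 0 -78" --pt "-1 0 0 0 -85" --pt "-1 0 0 0 -90"

```text
time_s: 28.58
tool_pos: [0.6122, 0.3586, 0.1615]
tool_rot: [-148.8, 90.0, -57.7]
force: [-0.0, 0.0, -3.6]
grip_width: 0.0598
```

Emit:
step_arm --pt "-1 0 0 0 0" --pt "-1 0 0 0 0" --pt "-1 0 0 0 0" --pt "-1 0 0 0 0" --pt "-1 0 0 0 0" --pt "-1 0 0 0 0" --pt "-1 0 0 0 0" --pt "-1 0 0 0 0" --pt "-1 0 0 0 0" --pt "-1 0 0 0 0"

```text
time_s: 29.82
tool_pos: [0.6119, 0.3591, 0.1616]
tool_rot: [-62.5, 90.0, 28.5]
force: [0.4, 0.5, -3.9]
grip_width: 0.0598
```

```bash
python3 - <<'E'
from h import *
m,p,d=cam('wrist'); X=pts(m,d)
q=(X[...,0]>.555)&(X[...,0]<.68)&(X[...,1]>.3)&(X[...,1]<.42)&(X[...,2]>.175)&(X[...,2]<.195)
H=cv2.cvtColor(p,cv2.COLOR_RGB2HSV)
print('wrist',q.sum(),X[q].mean(0))
for c in ['top','scene']:   # cork: the dark outline / less saturated patch within board
    X=np.load(c+'X.npy');P=np.load(c+'P.npy');H=cv2.cvtColor(P,cv2.COLOR_RGB2HSV)
    b=(X[...,0]>.40)&(X[...,0]<.575)&(X[...,1]>-.37)&(X[...,1]<-.17)&(X[...,2]>.012)&(X[...,2]<.028)
    k=b&(H[...,1]<160); k=cv2.morphologyEx(k.astype(np.uint8),cv2.MORPH_OPEN,np.ones((5,5)))>0
    print(c,np.percentile(H[b][:,1],[5,25,50,75]),k.sum(),cv2.minAreaRect(X[k][:,:2].astype(np.float32)) if k.any() else 0)
    bb=(X[...,0]>.40)&(X[...,0]<.70)&(X[...,1]>-.40)&(X[...,1]<-.15)&(X[...,2]>.012)&(X[...,2]<.028)
    bb=cv2.morphologyEx(bb.astype(np.uint8),cv2.MORPH_OPEN,np.ones((3,3)))>0
    print('board',cv2.minAreaRect(X[bb][:,:2].astype(np.float32)))
plan([.57,.05,.20],20,10,-1)
E
```

```text
wrist 20922 [0.59997039 0.35900597 0.18594977]
top [126. 135. 149. 155.] 3390 ((0.49059122800827026, -0.265561580657959), (0.17954213917255402, 0.1452980637550354), 80.17649841308594)
board ((0.5657413005828857, -0.2782403528690338), (0.18075212836265564, 0.29714593291282654), 80.6654052734375)
scene [ 93. 100. 115. 119.] 4255 ((0.5017820596694946, -0.26426082849502563), (0.18195809423923492, 0.1713806688785553), 80.53923797607422)
board ((0.5648409128189087, -0.27456188201904297), (0.18236319720745087, 0.2992071211338043), 80.56830596923828)
t 29.88 p [0.6119 0.3591 0.1615] psi 90.97 q [-24.  29. -12.  79.   6.  73.  54.] F [ 0.3 -0.6 -4. ] w 0.0593 tool x [-0.  0. -1.]
[[-1, -0.002, 0.003, -0.02, 4.5], [-1, -0.006, 0.007, -0.047, 10.8], [-1, -0.01, 0.012, -0.08, 18.3], [-1, -0.014, 0.018, -0.116, 26.7], [-1, -0.019, 0.024, -0.154, 35.5], [-1, -0.024, 0.029, -0.192, 44.3], [-1, -0.029, 0.035, -0.229, 52.7], [-1, -0.033, 0.04, -0.261, 60.2], [-1, -0.036, 0.044, -0.289, 66.4], [-1, -0.038, 0.047, -0.308, 71.0]]
```

Emit:
step_arm --pt "-1 -0.002 0.003 -0.02 4" --pt "-1 -0.006 0.007 -0.047 11" --pt "-1 -0.01 0.012 -0.08 18" --pt "-1 -0.014 0.018 -0.116 27" --pt "-1 -0.019 0.024 -0.154 36" --pt "-1 -0.024 0.029 -0.192 44" --pt "-1 -0.029 0.035 -0.229 53" --pt "-1 -0.033 0.04 -0.261 60" --pt "-1 -0.036 0.044 -0.289 66" --pt "-1 -0.038 0.047 -0.308 71"

```text
time_s: 31.12
tool_pos: [0.5701, 0.0486, 0.2002]
tool_rot: [-34.7, 89.9, -15.0]
force: [-0.8, 0.3, -5.2]
grip_width: 0.06
```

```bash
python3 -c "
from h import *
plan([.487,-.263,.16],-9.4,12,-1)"
```

```text
t 31.12 p [0.5701 0.0486 0.2002] psi 19.71 q [-11.  10.   4.  98.  -1.  72.  13.] F [-0.8  0.3 -5.2] w 0.06 tool x [ 0.001 -0.    -1.   ]
[[-1, 0.002, -0.014, -0.009, 1.5], [-1, 0.005, -0.032, -0.022, 3.5], [-1, 0.008, -0.054, -0.037, 5.9], [-1, 0.012, -0.079, -0.054, 8.6], [-1, 0.016, -0.105, -0.073, 11.5], [-1, 0.02, -0.133, -0.092, 14.6], [-1, 0.024, -0.16, -0.111, 17.6], [-1, 0.028, -0.187, -0.129, 20.5], [-1, 0.032, -0.211, -0.146, 23.2], [-1, 0.035, -0.233, -0.161, 25.6], [-1, 0.038, -0.252, -0.174, 27.6], [-1, 0.04, -0.265, -0.183, 29.1]]
```

Emit:
step_arm --pt "-1 0 -0.014 -0.009 1" --pt "-1 0 -0.032 -0.022 3" --pt "-1 0 -0.054 -0.037 6" --pt "-1 0 -0.079 -0.054 9" --pt "-1 0 -0.105 -0.073 12" --pt "-1 0 -0.133 -0.092 15" --pt "-1 0.005 -0.16 -0.111 18" --pt "-1 0.01 -0.187 -0.129 21" --pt "-1 0.02 -0.211 -0.146 23" --pt "-1 0.03 -0.233 -0.161 26" --pt "-1 0.038 -0.252 -0.174 28" --pt "-1 0.04 -0.265 -0.183 29"

```text
time_s: 32.62
tool_pos: [0.4878, -0.2625, 0.1585]
tool_rot: [172.1, 89.9, 162.9]
force: [0.3, 0.8, -2.9]
grip_width: 0.06
```

```bash
python3 - <<'E'
from h import *
m,p,d=cam('wrist'); X=pts(m,d); m2,p2,d2=cam('top')
save('w6.png',np.hstack([cv2.resize(p,(400,300)),cv2.resize(p2[80:320,320:640],(400,300))]))
plan([.487,-.263,.11],-9.4,6,-1)
E
```

```text
t 32.73 p [ 0.4878 -0.2634  0.1593] psi -9.21 q [  8.  10.  20. 104.  -4.  67.  19.] F [-0.1  0.  -3.2] w 0.0597 tool x [-0.001 -0.001 -1.   ]
[[-1, 0.006, 0.0, -0.0, 0.0], [-1, 0.015, 0.0, -0.0, 0.1], [-1, 0.025, 0.0, -0.0, 0.1], [-1, 0.035, 0.0, -0.001, 0.1], [-1, 0.043, 0.0, -0.001, 0.2], [-1, 0.049, 0.0, -0.001, 0.2]]
```

View pics/w6.png

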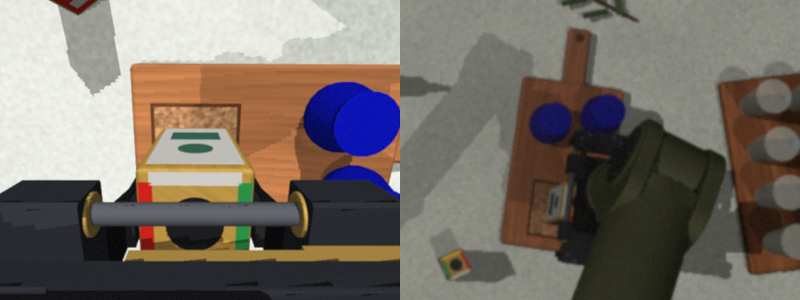

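The tin is over the cork square with green on the handle side. Lowering gently.

Emit:
step_arm --pt "-1 0.006 0 -0.001 0" --pt "-1 0.015 0 -0.001 0" --pt "-1 0.025 0 -0.001 0" --pt "-1 0.035 0 -0.001 0" --pt "-1 0.043 0 -0.001 0" --pt "-1 0.049 0 -0.001 0" --pt "-1 0.051 0 -0.001 0" --pt "-1 0.052 0 -0.001 0" --pt "-1 0.052 0 -0.001 0"

```text
time_s: 33.85
tool_pos: [0.4878, -0.2611, 0.1078]
tool_rot: [0.8, 90.0, -8.3]
force: [-0.3, 0.0, -4.3]
grip_width: 0.0601
```

Emit:
step_arm --pt "-1 0.001 0 0 0" --pt "-1 0.001 0 0 0"

```text
time_s: 34.1
tool_pos: [0.4877, -0.2611, 0.1066]
tool_rot: [20.2, 90.0, 11.2]
force: [0.3, -0.2, -4.0]
grip_width: 0.0599
```

Emit:
step_arm --pt "-1 0.001 0.001 0 0" --pt "-1 0.001 0.001 0 0"

```text
time_s: 34.35
tool_pos: [0.4879, -0.2606, 0.1061]
tool_rot: [-44.9, 90.0, -53.9]
force: [-1.1, 0.6, 0.6]
grip_width: 0.06
```

Emit:
step_arm --pt "-1 0.001 0 0 0" --pt "-1 0.001 0 0 0"

```text
time_s: 34.6
tool_pos: [0.488, -0.2606, 0.1059]
tool_rot: [-21.9, 90.0, -30.9]
force: [-3.1, -0.5, 6.9]
grip_width: 0.0598
```

Contact with the board. Releasing and going straight up.

Emit:
step_arm --pt "0 0 0 0 0" --pt "1 0 0 0 0" --pt "1 0 0 0 0" --pt "1 0 0 0 0" --pt "1 0 0 0 0" --pt "1 -0.01 0 0 0" --pt "1 -0.03 0 0 0" --pt "1 -0.055 0 0 0" --pt "1 -0.085 0 0 0" --pt "1 -0.115 0 0 0" --pt "1 -0.135 0 0 0" --pt "1 -0.14 0 0 0"

```text
time_s: 36.1
tool_pos: [0.4886, -0.2605, 0.2467]
tool_rot: [-8.7, 89.8, -17.7]
force: [0.3, 0.2, -0.2]
grip_width: 0.087
```

```bash
python3 - <<'E'
from h import *
m,p,d=cam('wrist'); X=pts(m,d); save('w7.png',p)
q=(X[...,2]>.12)&(X[...,2]<.142)&(np.hypot(X[...,0]-.487,X[...,1]+.263)<.06)
print(q.sum(),cv2.minAreaRect(X[q][:,:2].astype(np.float32)),X[q].mean(0),np.ptp(X[q][:,2]))
for c in ['scene','top']:
    m,p,d=cam(c); X=pts(m,d)
    for t in ['glass_a','dropper']:
        for r in regions_of(c,t):
            k=r['pixels']&(d>0); print(c,t,round(r['p'],2),np.median(X[k],0).round(3))
plan([.487,-.263,.3],-9.4,3)
E
```

```text
8194 ((0.4871554970741272, -0.2600325345993042), (0.06083623692393303, 0.06006031110882759), 80.84059143066406) [ 0.48751613 -0.25773105  0.13073466] 0.014778944364279345
scene glass_a 0.74 [ 0.648 -0.24   0.08 ]
scene glass_a 0.63 [ 0.659 -0.327  0.08 ]
scene dropper 0.88 [0.731 0.037 0.057]
top glass_a 0.87 [ 0.63  -0.246  0.087]
top glass_a 0.7 [ 0.654 -0.335  0.087]
top dropper 0.77 [0.714 0.03  0.059]
top dropper 0.61 [ 0.63  -0.244  0.086]
t 36.45 p [ 0.4873 -0.2598  0.2435] psi -9.03 q [ 7.  6. 20. 98. -2. 76. 18.] F [-0.5  0.2 -0.5] w 0.0871 tool x [-0.002  0.001 -1.   ]
[[1, -0.017, -0.001, 0.0, 0.1], [1, -0.04, -0.002, 0.0, 0.3], [1, -0.056, -0.003, 0.0, 0.4]]
```

View pics/w7.png

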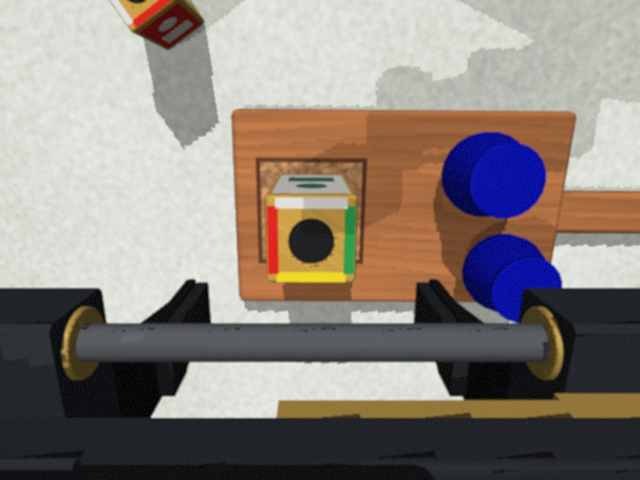

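The tin stands on the cork about 4 mm from its middle, with green on the handle side. Handing in.

```bash
python3 -c "
from h import *
print(env.sign_off())"
```

```text
the job is handed in; nothing more can be done
None
```

I showed the green, red, yellow and white sides to the reader in that order, holding each still for at least a second. After red I stood the tin on the table at (0.60, 0.15), let go, and regrasped it by the green and red sides. I then stood it on the cork square, released it and handed the job in at about 36 s. The sign-off gives no verdict.

Last checks:
- **Tin:** It stands upright and released. Its centre is about 4 mm from the estimated cork middle. It is turned within about 0.5° of the board's axis, with green towards the handle.
- **Glasses and dropper:** They are where they started to within about 3 mm. The exception is one glass, whose top-camera position changed by 11 mm. The scene camera shows it unmoved, and nothing came near it, so I put that down to detection noise.
- **Camera disagreement:** The scene and top cameras differed by about 4 mm in y, so I used values in between. That is well inside the 20 mm tolerances.
- **White side:** I checked it only by the measured pose and the tin's top in the depth image, not in a viewed picture.

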